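# Clear the spent core and hold the tension arm open for a new label roll

## Robot

A 6-joint arm with a two-finger parallel gripper is mounted at the origin on the work surface. World frame = base frame: x ahead of the robot, y to its left, z up, the work surface at z = 0. Lengths are in m, angles in rad, forces in N, time in s.
With the tool pointing down it reaches from about 0.325 to 0.775 m from the base axis. Payload 5.5 kg.
Tool frame: the origin (TCP) lies between the finger pads; the fingertips stand 25 mm ahead of it and the grasp point (between the pads) lies 6 mm ahead of it; z points along the fingers, x is the direction in which the jaws open and shut, and the axes are right-handed (so a half turn about z gives the same grasp; the last joint's range is limited). The gripper opens to 88 mm and grips with 3 to 60 N. Pads are 20 mm wide; open, the fingers measure 115 mm over their backs; the gripper's body (75 mm by 178 mm) begins 61 mm behind the grasp point.
Start: joints at [-1.35, 0.091, 1.231, -0, 1.82, -0.057], TCP at [0.165, -0.577, 0.248] pointing down, gripper open.
Joint ranges: [-2.87, 2.87], [-0.86, 2.18], [0.17, 2.46], [-1.51, 4.65], [0.06, 2.69], [-2.65, 2.65]. Speed limits (rad/s): [2.57, 2.57, 3.01, 3.14, 3.14, 3.14].

## Interface

Orientations are given as a unit quaternion [w, x, y, z].
In Python, from cell import bot, get_image, trace gives the robot as it stands. The module is installed in compiled form; this text tells all that it offers.
- The arm moves only by the tool move_arm, never from a script. Its argument "increments" is a list of rows, each a list of 3 entries, a list of its own where there are three numbers: the shift along the world's x, y, z in cm, then the turn, a rotation vector about the world's x, y, z in degrees, then the finger opening in cm, from 0 to 8.78. A call has 1 to 12 rows; each row is the pose to reach, as a shift and turn from the pose commanded when the call began; what a row does not reach only later rows make up. A row lasts 1/10 s, in which the tool goes at most 50 mm and 8.59 degrees, less where a joint would pass 70% of its speed; a pose out of reach is approached as far as the arm can. A call with a gripper value outside its range is refused whole. The fingers move at their own pace and stop on an object; the grip force is fixed at half the most. Time passes only in rows, so rows that repeat a pose let the fingers close. It gives the time, the measured TCP pose, the force and the opening at its end, in the units of the state.
- bot.sense(): the state, without advancing time (a new reading comes with each control period).
- get_image(name): name is "scene" or "top" or "wrist"; returns a dict with "img" (420x560x3 uint8, red, green, blue), "z_map" (420x560 float32, m along the optical axis (not along the pixel's ray), 0 where there is no reading), "fx", "fy", "cx", "cy" (pixels), "extrinsics" (4x4, takes a point from world to camera coordinates). Camera axes: x right, y down, z forward; pixel columns grow to the right and rows downward; lengths in m; the calibration is good to about 2 mm. A picture is of the moment at which its call begins.
- bot.sign_off(): hands the job in, once; it reports no verdict.
Trained networks look in the newest picture that a camera, given by its name, has taken for a name from the list of things; names that differ only in an ending like _2 or _b are one class to them, and where a whole thing is asked for, a point or a joint stands for the part that bears it (a point fixed in the world has none). Each returns a list of dicts, best first, with "conf" (0 to 1); they miss things now and then, are a little off and sometimes report something else, mostly with a low value. They report only what shows in the picture. A call takes as long as a camera call.
- trace(query, camera): "region" (420x560 bool, what is visible of it) and "rect" ([centre column, centre row, width, height] in pixels, round what is visible of it).
The state is a dict: "time": time; "joint_positions": joint angles; "qd": joint speeds; "joint_efforts": joint torques, N m; "tool_pos": TCP position; "tool_rot": TCP orientation; "wrist_force": force on the tool from outside, world axes, zero at the start; "wrist_torque": the same for the moment, N m; "grip_width": finger opening in m.
Only numpy, scipy, OpenCV 4.12 (cv2) and the standard library are available. Lean on these libraries where they do the work, as an engineer would, in place of code of your own. Each camera call takes 0.05 s, during which the arm holds its last target.

## Task

The label roll on the counter's roll stand has run out: lift the empty cardboard core off the stand's spindle and drop it into the wire basket. Then take the stand's spring-loaded tension arm with the gripper's fingers, swing its roller away from the spindle until the arm is wound fully to its stop, and finish holding it there against the spring - do not let go - so that a new roll can be loaded. Leave the basket and everything else on the counter where it stands.

Things in the scene. Friction and masses are not known exactly. Their poses are not given: they have to be found in the camera images.
- dispenser: Label-roll stand fixed to the counter, on its left or right half: grey plate 200 (x) x 220 (y) x 12 mm; origin at the centre of its underside, axes along its edges. In its frame (mm): tension-arm pivot at (60, 70), top z = 60; stop pins, diameter 10, to z = 45, at (15, 93) and (35, 27); a low bar 12 x 60 at (-85, -70) to z = 34.
- spindle_top (a point): Top centre of the stand's fixed upright steel spindle, diameter 20 mm, at (30, -60) mm in the stand's frame, z = 57 mm.
- tension_arm (a joint): Angle (rad) of the stand's steel arm, turning level about point pivot_axis. 0 = rest: it points to (-0.707, -0.707) in the stand's frame, roller 72 mm from the spindle's axis. Grows clockwise seen from above, the roller leaving the spindle; 1.0 = rigid stop. A spring drives it back to 0: 0.25 Nm at 0, evenly up to 0.70 Nm at the stop (7 N at the roller). Bar 16 mm wide, z = 30 to 42 mm.
- roller (a point): Centre of the upright black roller on the free end of the tension arm: a plain cylinder fixed to the arm, diameter 20, 50 mm tall, standing from z = 42 to z = 92 mm above the counter; this point is at z = 67, 100 mm from the pivot's axis. It moves with the arm. It can be pinched or pushed from above.
- pivot_axis (a point): Point on the upright axis of the tension arm's pivot, at mid-height of the bar (z = 36 mm); (60, 70) mm in the stand's frame.
- core: Empty cardboard core: a tube, outer diameter 40, bore 27, 60 mm long, about 30 g. It starts upright, loose around the stand's spindle and resting on its plate (top at z = 72 mm). Origin at the centre of its lower end, z along the tube.
- core_mid (a point): Middle of the cardboard core, on its axis, 30 mm above its lower end.
- basket: Open wire basket standing loose on the counter, 190 (x) x 150 (y) x 70 mm high, sides 4 mm thick, floor 4 mm, about 0.6 kg, empty. Origin at the centre of its underside, z up. It stands on the other half of the counter from the stand, at some yaw.
- full_roll: Bystander: a full paper roll standing on end, diameter 84, bore 27, 60 mm high. Origin at the centre of its underside.
- stapler: Bystander: black stapler lying along its x, 130 x 28 x 40 mm. Origin at the centre of its underside.
- calculator: Bystander: black calculator, 120 x 80 x 21 mm. Origin at the centre of its underside.
- bottle: Bystander: clear bottle standing, diameter 66, 200 mm high. Origin at the centre of its underside.
- mug: Bystander: white mug, rim diameter 80, 90 mm high, handle at +y. Origin at the centre of its underside.
- flat_carton: Bystander: flat carton, 80 x 180 x 35 mm. Origin at the centre of its underside.
- small_carton: Bystander: cardboard carton, 80 x 140 x 50 mm. Origin at the centre of its underside.

How it is judged:
By the outcome, as a careful person would: the job done as asked, in the order asked, and still so for the second after the job is handed in, while the arm keeps its last pose, push and grip.
It also fails if it takes over 51 s, if anything falls off the work surface, if the arm or the gripper's body presses on something with over 40 N, if the wrist force passes 120 N, or if a joint passes its speed limit or range.

## Working session

There is one attempt and no reset: what is moved stays moved. The work goes in short steps, Python scripts to look and compute and a tool call to move; the robot and the scene stay as the last step left them, time stands still between calls to the robot, and variables do not carry over. Pictures are saved under pics/ and viewed, and the job is handed in when it is done.

Besides the shell and the picture viewer there is one more tool, called after "Request:" as name([rows], argument=value, ...), one row to a line, values as JSON. move_arm: Moves the arm, as the interface text tells. Its arguments: {"type":"object","properties":{"increments":{"type":"array","items":{"type":"array"}}},"required":["increments"]}

```bash
mkdir -p pics; cat > h.py <<'E'
import numpy as np, cv2
from cell import bot, get_image, trace
def save(d,n): cv2.imwrite('pics/'+n,cv2.cvtColor(d['img'],cv2.COLOR_RGB2BGR))
def pts(d,mask=None):
    z=d['z_map']; v,u=np.nonzero((z>0)&(mask if mask is not None else True))
    Z=z[v,u]; P=np.stack([(u-d['cx'])/d['fx']*Z,(v-d['cy'])/d['fy']*Z,Z,np.ones_like(Z)])
    return (np.linalg.inv(d['extrinsics'])@P)[:3].T,u,v
E
python3 - <<'E'
from h import *
s=bot.sense();print(s)
for n in ['top','scene']:
    d=get_image(n);save(d,n+'1.png');print(n,d['extrinsics'],d['fx'])
    for q in ['dispenser','core','tension_arm','roller','basket']:
        r=trace(q,n)
        for k in r[:2]:
            p,_,_=pts(d,k['region']);print(q,round(k['conf'],2),np.round(k['rect']),np.round(np.median(p,0),3),np.round(p.min(0),3),np.round(p.max(0),3))
E
```

```text
{'time': 0.0, 'joint_positions': array([-1.34967511e+00,  9.18623264e-02,  1.23188140e+00, -1.34449269e-05,
        1.81980712e+00, -5.66906315e-02]), 'qd': array([ 0.00010859,  0.00063562,  0.00109656,  0.00120728, -0.0002852 ,
        0.00072001]), 'joint_efforts': array([ 1.49621733e-04, -4.46456838e+01, -4.06446218e+01,  6.98084640e-02,
        2.94345059e-02, -1.43631974e-04]), 'tool_pos': array([ 0.16449551, -0.57674859,  0.2465073 ]), 'tool_rot': array([-6.28160422e-04,  7.98200368e-01, -6.02391246e-01, -7.51056630e-04]), 'wrist_force': array([ 0.14225726, -0.15294143,  0.33451457]), 'wrist_torque': array([-0.0361882 ,  0.00275583,  0.0416028 ]), 'grip_width': 0.08777366706224753}
top [[ 0.00509976 -0.99997052 -0.00574098  0.0107867 ]
 [-0.99806187 -0.00473379 -0.06204915  0.63977515]
 [ 0.06202014  0.00604629 -0.99805658  1.6225419 ]
 [ 0.          0.          0.          1.        ]] 442.4459851183895
dispenser 0.62 [226. 232.  63.  63.] [0.514 0.227 0.012] [ 0.396  0.1   -0.006] [0.638 0.356 0.101]
tension_arm 0.63 [224. 234.  66.  65.] [0.513 0.231 0.012] [ 0.399  0.104 -0
[... 433 characters left out ...]
948  0.95683115  0.00885349  0.18874698]
 [ 0.57212022  0.18110664 -0.79992427 -0.28075422]
 [-0.76699589 -0.22732032 -0.60003565  2.12492142]
 [ 0.          0.          0.          1.        ]] 518.0388219523242
dispenser 0.8 [366. 220.  75.  49.] [0.544 0.236 0.013] [ 0.393  0.102 -0.003] [0.644 0.352 0.097]
core 0.69 [366. 221.  74.  48.] [0.541 0.236 0.013] [ 0.365  0.098 -0.006] [0.642 0.355 0.097]
core 0.67 [348. 218.  14.  20.] [0.574 0.177 0.052] [0.471 0.143 0.007] [0.587 0.196 0.077]
tension_arm 0.65 [378. 214.  29.  32.] [0.53  0.266 0.044] [0.461 0.213 0.006] [0.578 0.323 0.097]
basket 0.71 [218. 183.  62.  42.] [ 0.517 -0.274  0.005] [ 0.325 -0.421 -0.007] [ 0.597 -0.202  0.078]
```

```bash
python3 - <<'E'
import cv2
a=cv2.imread('pics/top1.png');b=cv2.imread('pics/scene1.png')
cv2.imwrite('pics/top1c.png',cv2.resize(a[180:300,170:430],None,fx=3,fy=3,interpolation=cv2.INTER_CUBIC))
cv2.imwrite('pics/scene1c.png',cv2.resize(b[130:280,170:430],None,fx=3,fy=3,interpolation=cv2.INTER_CUBIC))
E
```

```text
(no output)
```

View pics/top1c.png

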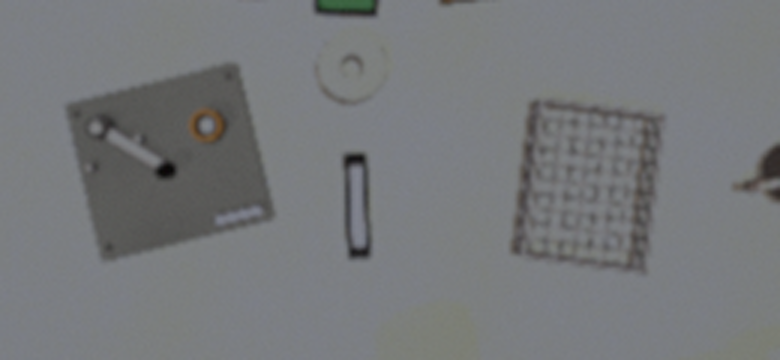

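View pics/scene1c.png

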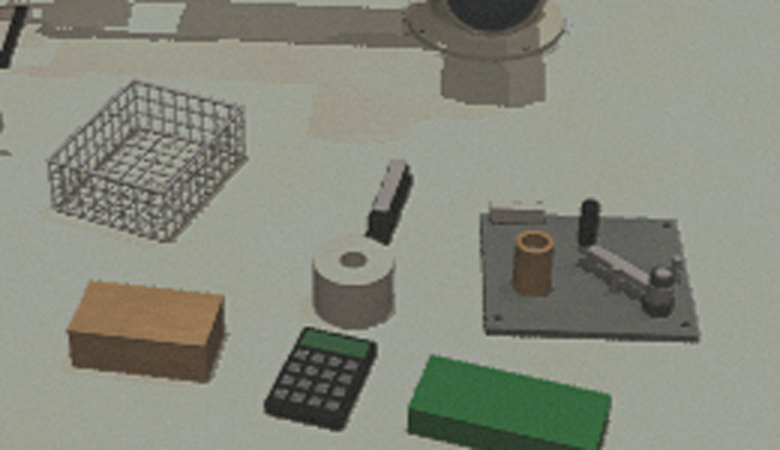

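View pics/top1.png

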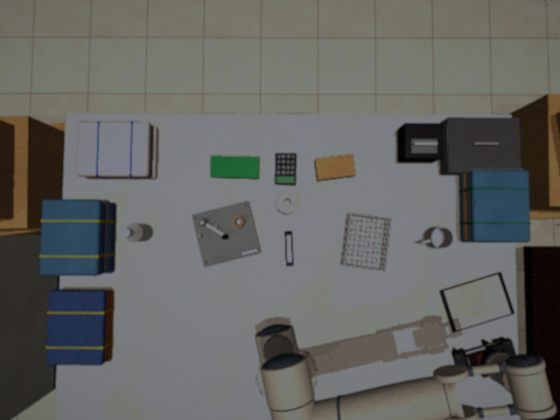

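```bash
cat > fit.py <<'E'
from h import *
import sys
for n in ['top','scene']:
    d=get_image(n)
    k=trace('dispenser',n)[0]
    p,u,v=pts(d,cv2.dilate(k['region'].astype(np.uint8),np.ones((7,7)))>0)
    m=(p[:,2]>0.0065)&(p[:,2]<0.018)
    q=(p[m][:,:2]*1000).astype(np.float32)
    # low-chroma dark grey test
    r=cv2.minAreaRect(q);print(n,'plate',r)
    c=trace('core',n)
    for kk in c[:2]:
        p,_,_=pts(d,kk['region']); t=p[(p[:,2]>.06)];print(' core',round(kk['conf'],2),len(p),len(t),t.mean(0) if len(t) else '')
    k=trace('roller',n)
    for kk in k[:2]:
        p,_,_=pts(d,kk['region']); t=p[(p[:,2]>.075)];print(' roller',len(t),t.mean(0) if len(t) else '')
    p,u,v=pts(d); 
    k=trace('basket',n)[0]
    p,u,v=pts(d,cv2.dilate(k['region'].astype(np.uint8),np.ones((5,5)))>0)
    t=p[(p[:,2]>.055)&(p[:,2]<.09)]
    print(' basket rim',len(t),cv2.minAreaRect((t[:,:2]*1000).astype(np.float32)),t.mean(0))
    t=p[(p[:,2]>.02)&(p[:,2]<.09)]
    print(' basket',len(t),cv2.minAreaRect((t[:,:2]*1000).astype(np.float32)))
E
python3 fit.py
```

```text
top plate ((517.0341186523438, 226.96853637695312), (223.8572998046875, 246.90548706054688), 14.752683639526367)
 core 0.47 42 30 [0.55953229 0.17116044 0.07165492]
 core 0.38 137 37 [0.51712142 0.23970748 0.08253487]
 roller 28 [0.50623801 0.22245738 0.090304  ]
 basket rim 221 ((490.32122802734375, -286.4056396484375), (152.41094970703125, 190.7959442138672), 82.76148223876953) [ 0.47916259 -0.28438241  0.06955287]
 basket 381 ((490.32122802734375, -286.4056396484375), (152.41094970703125, 190.7959442138672), 82.76148223876953)
scene plate ((500.73046875, 227.86004638671875), (248.97805786132812, 230.12710571289062), 14.401144027709961)
 core 0.62 280 96 [0.56498841 0.17802053 0.06822567]
 roller 43 [0.51177027 0.22385218 0.08676332]
 roller 0 
 basket rim 303 ((489.4266357421875, -286.882080078125), (159.9901885986328, 202.8645477294922), 81.86579132080078) [ 0.49603214 -0.28655316  0.06776924]
 basket 659 ((489.32672119140625, -286.3354187011719), (160.28260803222656, 204.34637451171875), 82.58287048339844)
```

Request:
move_arm([
  [[39,75,3],[0,0,120],6.5],
  [[39,75,3],[0,0,120],6.5],
  [[39,75,3],[0,0,120],6.5],
  [[39,75,3],[0,0,120],6.5],
  [[39,75,3],[0,0,120],6.5],
  [[39,75,3],[0,0,120],6.5],
  [[39,75,3],[0,0,120],6.5],
  [[39,75,3],[0,0,120],6.5],
  [[39,75,3],[0,0,120],6.5],
  [[39,75,3],[0,0,120],6.5],
  [[39,75,3],[0,0,120],6.5],
  [[39,75,3],[0,0,120],6.5],
])

```text
time: 2.3
tool_pos: [0.4417, -0.0429, 0.2694]
tool_rot: [0.0, 0.967, 0.254, 0.001]
wrist_force: [0.8, -0.5, 0.4]
grip_width: 0.0654
```

Request:
move_arm([
  [[11.3,21.3,0.5],[0,0,16],6.5],
  [[11.3,21.3,0.5],[0,0,16],6.5],
  [[11.3,21.3,0.5],[0,0,16],6.5],
  [[11.3,21.3,0.5],[0,0,16],6.5],
  [[11.3,21.3,0.5],[0,0,16],6.5],
  [[11.3,21.3,0.5],[0,0,16],6.5],
  [[11.3,21.3,0.5],[0,0,16],6.5],
])

```text
time: 3.0
tool_pos: [0.5542, 0.1686, 0.2731]
tool_rot: [0.0, 0.923, 0.384, -0.001]
wrist_force: [-0.3, -0.0, 0.1]
grip_width: 0.0648
```

```bash
python3 - <<'E'
from h import *
d=get_image('wrist');save(d,'w1.png');print(bot.sense()['tool_pos'],bot.sense()['tool_rot'])
print(d['extrinsics'])
p,u,v=pts(d)
for q in ['core','roller','tension_arm','dispenser']:
    for k in trace(q,'wrist')[:2]:
        p,_,_=pts(d,k['region']);t=p[p[:,2]>.065]
        print(q,round(k['conf'],2),np.round(k['rect']),len(t),np.round([t.mean(0),t.min(0),t.max(0)],4) if len(t) else '')
E
```

```text
[0.55405232 0.16773439 0.27377393] [ 1.64717172e-04  9.23669415e-01  3.83190132e-01 -3.29152078e-04]
[[ 0.70522403  0.70898255 -0.00167716 -0.50888292]
 [ 0.68387442 -0.67962121  0.26538798 -0.30268209]
 [ 0.18701561 -0.18830495 -0.96414024  0.34165346]
 [ 0.          0.          0.          1.        ]]
core 0.96 [296. 190.  36.  48.] 753 [[0.5596 0.1763 0.0702]
 [0.5402 0.1565 0.0652]
 [0.5793 0.1954 0.0727]]
roller 0.57 [346. 103. 129.  54.] 410 [[0.5057 0.2231 0.0905]
 [0.4966 0.2133 0.0874]
 [0.515  0.2329 0.0924]]
tension_arm 0.75 [346. 100. 132.  56.] 417 [[0.5058 0.2231 0.0905]
 [0.4966 0.2133 0.0874]
 [0.5156 0.2329 0.0924]]
dispenser 0.72 [303. 122. 262. 244.] 417 [[0.5058 0.2231 0.0905]
 [0.4966 0.2133 0.0874]
 [0.5156 0.2329 0.0924]]
```

View pics/w1.png

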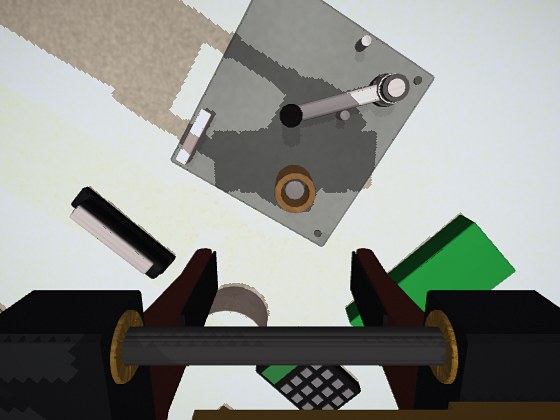

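Request:
move_arm([
  [[0.55,0.85,-3],[0,0,0],6.5],
  [[0.55,0.85,-7],[0,0,0],6.5],
  [[0.55,0.85,-11],[0,0,0],6.5],
  [[0.55,0.85,-15],[0,0,0],6.5],
  [[0.55,0.85,-15],[0,0,0],6.5],
])

```text
time: 3.75
tool_pos: [0.5563, 0.1748, 0.1173]
tool_rot: [-0.001, 0.924, 0.382, -0.006]
wrist_force: [-0.5, -0.8, -0.6]
grip_width: 0.0654
```

```bash
python3 - <<'E'
from h import *
d=get_image('wrist');save(d,'w2.png');s=bot.sense();print(s['tool_pos'],s['tool_rot'],s['wrist_force'])
E
```

```text
[0.55795542 0.17530733 0.12152094] [-3.89457013e-04  9.23918343e-01  3.82579253e-01 -2.80336831e-03] [0.41595122 0.29664912 0.83713052]
```

View pics/w2.png

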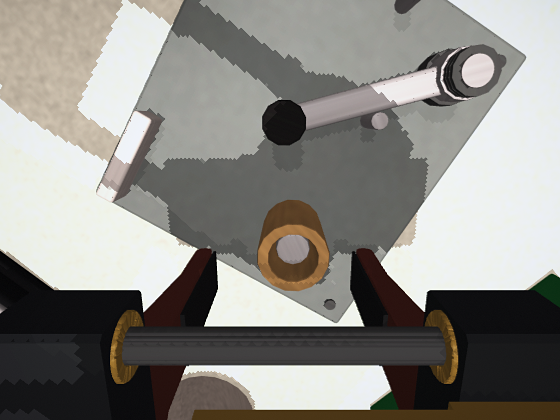

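Request:
move_arm([
  [[0.15,0.15,-3],[0,0,0],6.5],
  [[0.15,0.15,-6.1],[0,0,0],6.5],
  [[0.15,0.15,-6.1],[0,0,0],6.5],
  [[0.15,0.15,-6.1],[0,0,0],6.5],
  [[0.15,0.15,-6.1],[0,0,0],3.0],
  [[0.15,0.15,-6.1],[0,0,0],3.0],
  [[0.15,0.15,-6.1],[0,0,0],3.0],
  [[0.15,0.15,-6.1],[0,0,0],3.0],
  [[0.15,0.15,-6.1],[0,0,0],3.0],
  [[0.15,0.15,-6.1],[0,0,0],3.0],
])

```text
time: 4.8
tool_pos: [0.5618, 0.1781, 0.0643]
tool_rot: [0.0, 0.924, 0.383, 0.001]
wrist_force: [-1.3, 0.1, 6.4]
grip_width: 0.0398
```

Request:
move_arm([
  [[0,0,0],[0,0,0],3.0],
  [[0,0,1],[0,0,0],3.0],
  [[0,0,3],[0,0,0],3.0],
  [[0,0,6],[0,0,0],3.0],
  [[0,0,9],[0,0,0],3.0],
  [[0,0,13],[0,0,0],3.0],
  [[0,0,17],[0,0,0],3.0],
  [[0,0,17],[0,0,0],3.0],
  [[0,0,17],[0,0,0],3.0],
])

```text
time: 5.7
tool_pos: [0.5615, 0.1781, 0.2342]
tool_rot: [0.0, 0.924, 0.383, 0.001]
wrist_force: [0.4, -0.4, -1.6]
grip_width: 0.0399
```

```bash
python3 - <<'E'
from h import *
d=get_image('wrist');save(d,'w3.png');s=bot.sense();print(s['tool_pos'],s['tool_rot'],s['wrist_force'],s['grip_width'])
E
python3 fit.py
```

```text
[0.56098076 0.17797687 0.23221018] [-8.02183507e-05  9.23700225e-01  3.83115747e-01 -4.60439914e-04] [ 0.06680166  0.3013178  -0.48579645] 0.039702222857954945
top plate ((512.9376220703125, 207.2941436767578), (209.7920684814453, 203.726318359375), 18.43380355834961)
 core 0.54 628 217 [ 0.50540514 -0.53916765  0.07987374]
 basket rim 255 ((490.20916748046875, -285.9452209472656), (151.7855682373047, 191.02357482910156), 82.57925415039062) [ 0.48774319 -0.28538558  0.0698983 ]
 basket 416 ((490.20916748046875, -285.9452209472656), (151.7855682373047, 191.02357482910156), 82.57925415039062)
scene plate ((517.832275390625, 230.6455535888672), (229.4418182373047, 231.01451110839844), 16.383630752563477)
 core 0.55 217 209 [0.57397027 0.17546683 0.21096543]
 basket rim 194 ((491.9132995605469, -286.29571533203125), (154.42262268066406, 203.1966094970703), 82.0269775390625) [ 0.53481936 -0.2825153   0.06769285]
 basket 480 ((491.63214111328125, -286.985107421875), (156.8489227294922, 203.57948303222656), 82.9455337524414)
```

View pics/w3.png

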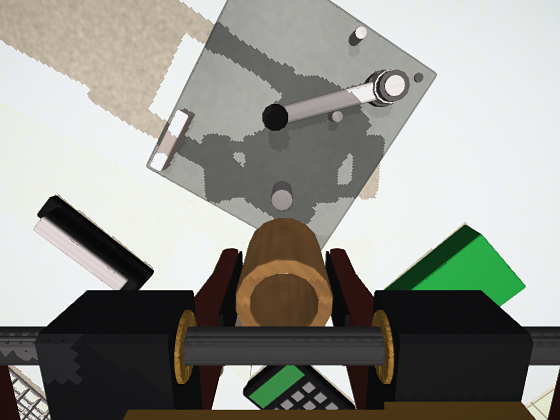

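Request:
move_arm([
  [[-7.1,-46.4,0],[0,0,0],3.0],
  [[-7.1,-46.4,0],[0,0,0],3.0],
  [[-7.1,-46.4,0],[0,0,0],3.0],
  [[-7.1,-46.4,0],[0,0,0],3.0],
  [[-7.1,-46.4,0],[0,0,0],3.0],
  [[-7.1,-46.4,0],[0,0,0],3.0],
  [[-7.1,-46.4,0],[0,0,0],3.0],
  [[-7.1,-46.4,0],[0,0,0],3.0],
  [[-7.1,-46.4,0],[0,0,0],3.0],
  [[-7.1,-46.4,0],[0,0,0],3.0],
  [[-7.1,-46.4,0],[0,0,0],3.0],
  [[-7.1,-46.4,0],[0,0,0],3.0],
])

```text
time: 7.45
tool_pos: [0.4901, -0.2859, 0.2328]
tool_rot: [-0.0, 0.924, 0.383, 0.0]
wrist_force: [-1.0, 0.3, -0.5]
grip_width: 0.04
```

```bash
python3 - <<'E'
from h import *
d=get_image('wrist');save(d,'w4.png');s=bot.sense();print(s['tool_pos'],s['tool_rot'],s['wrist_force'],s['grip_width'])
E
```

```text
[ 0.49040701 -0.28517319  0.23295919] [-2.24871026e-04  9.23609319e-01  3.83335029e-01  1.78244918e-04] [ 0.95529291  0.27356941 -0.11185134] 0.04007042362744726
```

View pics/w4.png

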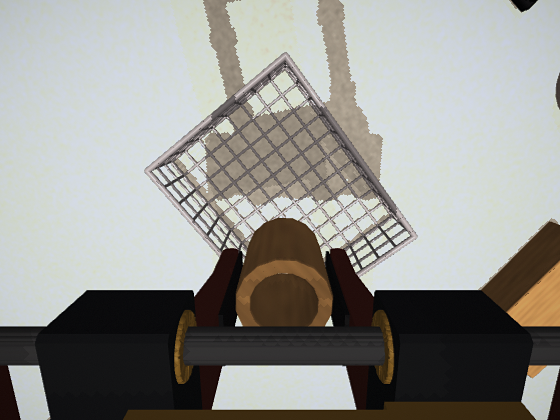

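Request:
move_arm([
  [[0,0,-4],[0,0,0],3.0],
  [[0,0,-8],[0,0,0],3.0],
  [[0,0,-12],[0,0,0],3.0],
  [[0,0,-15.5],[0,0,0],3.0],
  [[0,0,-16.3],[0,0,0],3.0],
  [[0,0,-16.3],[0,0,0],3.0],
  [[0,0,-16.3],[0,0,0],3.0],
  [[0,0,-16.3],[0,0,0],6.0],
  [[0,0,-16.3],[0,0,0],6.0],
  [[0,0,-16.3],[0,0,0],6.0],
  [[0,0,-16.3],[0,0,0],6.0],
  [[0,0,-16.3],[0,0,0],6.0],
])

```text
time: 8.7
tool_pos: [0.4902, -0.2861, 0.0701]
tool_rot: [0.0, 0.924, 0.383, 0.0]
wrist_force: [-0.3, -0.4, 0.0]
grip_width: 0.0601
```

Request:
move_arm([
  [[0,0,2],[0,0,0],6.0],
  [[0,0,5],[0,0,0],6.0],
  [[0,0,9],[0,0,0],6.0],
  [[0,0,13],[0,0,0],6.0],
  [[0,0,16.5],[0,0,0],6.0],
  [[0,0,16.5],[0,0,0],6.0],
])

```text
time: 9.3
tool_pos: [0.4915, -0.287, 0.2418]
tool_rot: [0.004, 0.924, 0.383, 0.003]
wrist_force: [1.0, -0.7, 1.4]
grip_width: 0.0595
```

```bash
python3 - <<'E'
from h import *
d=get_image('wrist');save(d,'w5.png');s=bot.sense();print(s['tool_pos'],s['tool_rot'],s['wrist_force'],s['grip_width'])
E
```

```text
[ 0.49105174 -0.28664289  0.23842159] [0.00253544 0.9237265  0.38304047 0.00171137] [-0.66350121  0.76659083  0.45621398] 0.059977027517554925
```

View pics/w5.png

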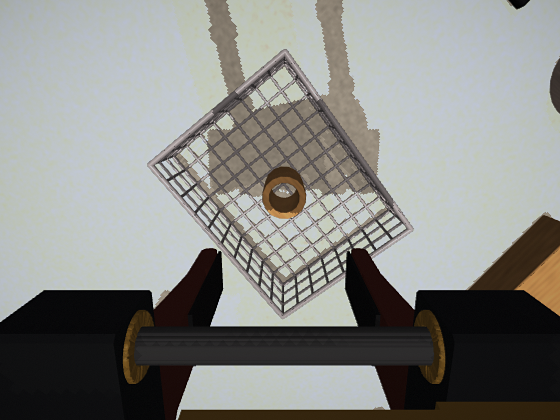

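Request:
move_arm([
  [[1.5,50.9,0],[0,0,-75.5],5.0],
  [[1.5,50.9,0],[0,0,-75.5],5.0],
  [[1.5,50.9,0],[0,0,-75.5],5.0],
  [[1.5,50.9,0],[0,0,-75.5],5.0],
  [[1.5,50.9,0],[0,0,-75.5],5.0],
  [[1.5,50.9,0],[0,0,-75.5],5.0],
  [[1.5,50.9,0],[0,0,-75.5],5.0],
  [[1.5,50.9,0],[0,0,-75.5],5.0],
  [[1.5,50.9,0],[0,0,-75.5],5.0],
  [[1.5,50.9,0],[0,0,-75.5],5.0],
  [[1.5,50.9,0],[0,0,-75.5],5.0],
  [[1.5,50.9,0],[0,0,-75.5],5.0],
])

```text
time: 10.55
tool_pos: [0.5037, 0.2278, 0.2321]
tool_rot: [0.0, 0.966, -0.26, -0.002]
wrist_force: [-0.9, -1.1, -0.8]
grip_width: 0.0496
```

```bash
cat > st.py <<'E'
from h import *
import sys
d=get_image('wrist');save(d,sys.argv[1]);s=bot.sense();q=s['tool_rot'];print(s['time'],s['tool_pos'],np.degrees(2*np.arctan2(q[2],q[1])),s['wrist_force'],s['grip_width'],s['joint_positions'])
for k in trace('tension_arm','wrist')[:2]:
    p,u,v=pts(d,k['region']);t=p[(p[:,2]>.08)&(p[:,2]<.1)]
    if len(t): print(round(k['conf'],2),k['rect'],len(t),(t.min(0)+t.max(0))/2,t.mean(0))
    t=p[(p[:,2]>.036)&(p[:,2]<.048)]
    print('bar',len(t),cv2.minAreaRect((t[:,:2]*1000).astype(np.float32)) if len(t) else '')
E
python3 st.py w6.png
```

```text
10.6 [0.50408466 0.22555559 0.23232257] -30.171380368309052 [-0.336861   -0.75488626 -0.21283599] 0.04996470016033182 [ 3.58892895e-01 -3.68132126e-02  1.38796340e+00  4.14124286e-04
  1.79442000e+00  8.85573858e-01]
0.59 [293.1, 145.1, 30.9, 155.8] 506 [0.50627731 0.22344029 0.08635864] [0.50664012 0.224414   0.08984143]
bar 1706 ((535.4535522460938, 272.3054504394531), (111.7249755859375, 26.918210983276367), 60.235809326171875)
```

View pics/w6.png

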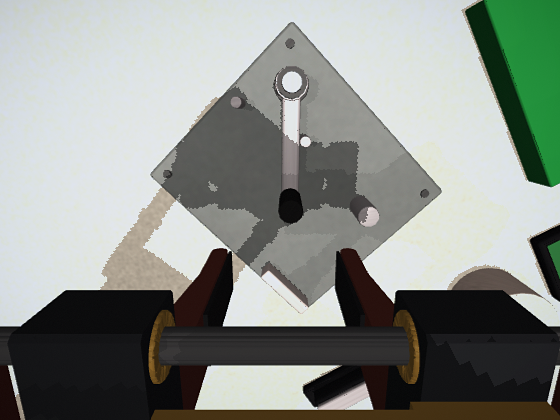

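Request:
move_arm([
  [[0.1,0,-4],[0,0,0],5.0],
  [[0.1,0,-8],[0,0,0],5.0],
  [[0.1,0,-11],[0,0,0],5.0],
  [[0.1,0,-11.5],[0,0,0],5.0],
  [[0.1,0,-11.5],[0,0,0],5.0],
  [[0.1,0,-11.5],[0,0,0],5.0],
])

```text
time: 11.25
tool_pos: [0.5072, 0.2225, 0.122]
tool_rot: [-0.001, 0.965, -0.263, 0.001]
wrist_force: [-0.0, 0.6, 0.1]
grip_width: 0.0498
```

```bash
python3 st.py w7.png
```

```text
11.3 [0.50735604 0.22281474 0.12247875] -30.49423562438525 [-0.16039915 -0.05106986  0.71641787] 0.049935550965376385 [ 3.52449603e-01 -2.38969467e-02  1.56963004e+00 -6.14301593e-05
  1.59205438e+00  8.84672995e-01]
0.71 [282.8, 157.9, 50.3, 246.2] 1301 [0.50616143 0.2235377  0.0861453 ] [0.50696089 0.22483214 0.08956333]
bar 3800 ((533.8515014648438, 268.07952880859375), (105.24842834472656, 27.318769454956055), 60.81965637207031)
0.7 [292.1, 194.2, 412.8, 386.5] 1327 [0.51523354 0.22354316 0.08932575] [0.5072057  0.22464078 0.08962329]
bar 4596 ((533.9534912109375, 249.753173828125), (150.14125061035156, 72.48345184326172), 89.65560150146484)
```

View pics/w7.png

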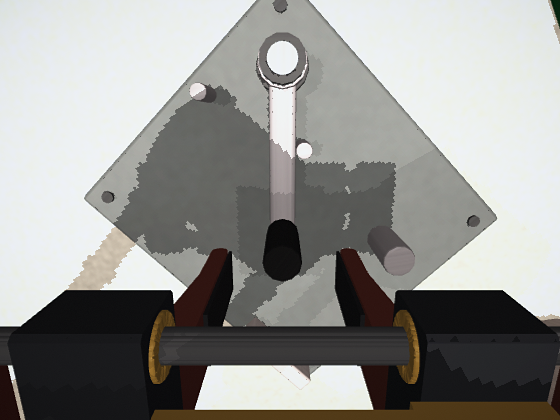

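Request:
move_arm([
  [[-0.1,0.05,-2.5],[0,0,0],5.0],
  [[-0.1,0.05,-4.6],[0,0,0],5.0],
  [[-0.1,0.05,-4.6],[0,0,0],5.0],
  [[-0.1,0.05,-4.6],[0,0,0],5.0],
  [[-0.1,0.05,-4.6],[0,0,0],1.0],
  [[-0.1,0.05,-4.6],[0,0,0],1.0],
  [[-0.1,0.05,-4.6],[0,0,0],1.0],
  [[-0.1,0.05,-4.6],[0,0,0],1.0],
  [[-0.1,0.05,-4.6],[0,0,0],1.0],
  [[-0.1,0.05,-4.6],[0,0,0],1.0],
])

```text
time: 12.35
tool_pos: [0.5058, 0.2233, 0.0745]
tool_rot: [-0.0, 0.965, -0.263, 0.001]
wrist_force: [2.2, -1.6, 2.4]
grip_width: 0.0194
```

```bash
python3 st.py w8.png; python3 - <<'E'
import numpy as np
pv=np.array([.5563,.3101]);
a0=np.radians(240.2)
for th in np.arange(0,1.11,.1):
    p=pv+.1*np.array([np.cos(a0-th),np.sin(a0-th)]); print(round(th,2),np.round((p-[.5066,.2233])*100,2),round(-np.degrees(th),1))
E
```

```text
12.4 [0.50578141 0.22332462 0.07455889] -30.466195683660057 [ 2.18232407 -1.28733434  2.23404376] 0.019550710783003387 [ 3.54599231e-01 -4.07779652e-04  1.63244044e+00 -5.68492689e-04
  1.50806466e+00  8.86369871e-01]
0.57 [286.9, 165.8, 65.7, 319.6] 2102 [0.5057756  0.22489477 0.08632283] [0.50715012 0.22664337 0.08912534]
bar 6177 ((532.5377807617188, 267.5689697265625), (99.74311828613281, 27.34668731689453), 59.88371658325195)
0.0 [0. 0.] -0.0
0.1 [-0.84  0.54] -5.7
0.2 [-1.62  1.16] -11.5
0.3 [-2.34  1.86] -17.2
0.4 [-2.99  2.62] -22.9
0.5 [-3.55  3.45] -28.6
0.6 [-4.03  4.32] -34.4
0.7 [-4.42  5.24] -40.1
0.8 [-4.72  6.2 ] -45.8
0.9 [-4.92  7.18] -51.6
1.0 [-5.02  8.17] -57.3
1.1 [-5.02  9.17] -63.0
```

Request:
move_arm([
  [[-0.42,0.27,0],[0,0,-2.9],1.0],
  [[-0.84,0.54,0],[0,0,-5.7],1.0],
  [[-1.24,0.84,0],[0,0,-8.6],1.0],
  [[-1.62,1.16,0],[0,0,-11.5],1.0],
  [[-1.99,1.5,0],[0,0,-14.3],1.0],
  [[-2.34,1.86,0],[0,0,-17.2],1.0],
  [[-2.67,2.23,0],[0,0,-20.0],1.0],
  [[-2.99,2.62,0],[0,0,-22.9],1.0],
  [[-3.28,3.03,0],[0,0,-25.8],1.0],
  [[-3.55,3.45,0],[0,0,-28.6],1.0],
  [[-3.8,3.88,0],[0,0,-31.5],1.0],
  [[-4.03,4.32,0],[0,0,-34.4],1.0],
])

```text
time: 13.65
tool_pos: [0.4662, 0.2671, 0.0745]
tool_rot: [-0.001, 0.844, -0.537, 0.001]
wrist_force: [7.7, 0.4, 0.4]
grip_width: 0.0195
```

```bash
python3 st.py w9.png
```

```text
13.7 [0.46602122 0.26756375 0.07450686] -65.10572414871278 [ 7.12135964 -0.44093255  0.2243005 ] 0.019512387420457144 [ 4.58243632e-01 -4.44424653e-02  1.67590629e+00 -6.05761183e-04
  1.50623878e+00  1.59459078e+00]
```

View pics/w9.png

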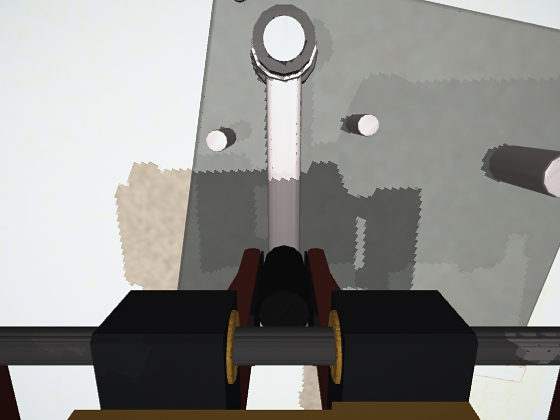

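Request:
move_arm([
  [[-0.21,0.46,0],[0,0,-2.9],1.0],
  [[-0.39,0.92,0],[0,0,-5.7],1.0],
  [[-0.55,1.4,0],[0,0,-8.6],1.0],
  [[-0.69,1.88,0],[0,0,-11.4],1.0],
  [[-0.8,2.37,0],[0,0,-14.3],1.0],
  [[-0.89,2.86,0],[0,0,-17.2],1.0],
  [[-0.95,3.35,0],[0,0,-20.0],1.0],
  [[-0.97,3.6,0],[0,0,-21.5],1.0],
  [[-0.97,3.6,0],[0,0,-21.5],1.0],
  [[-0.97,3.6,0],[0,0,-21.5],1.0],
])

```text
time: 14.75
tool_pos: [0.4569, 0.302, 0.0745]
tool_rot: [-0.001, 0.729, -0.684, 0.002]
wrist_force: [7.6, -4.1, 0.8]
grip_width: 0.0194
```

```bash
python3 st.py w10.png
```

```text
14.8 [0.45692416 0.30199946 0.07450886] -86.38068643315735 [ 8.03962352 -4.02117813  1.52288081] 0.019651199404838497 [ 0.52354412 -0.01553285  1.6475789  -0.00275892  1.50655054  2.03134451]
0.83 [282.9, 165.0, 65.2, 322.6] 2182 [0.45954068 0.30154654 0.08614843] [0.46057131 0.30169709 0.08914617]
bar 6181 ((510.1202392578125, 303.6899719238281), (102.82035827636719, 27.348485946655273), 6.712285995483398)
```

View pics/w10.png

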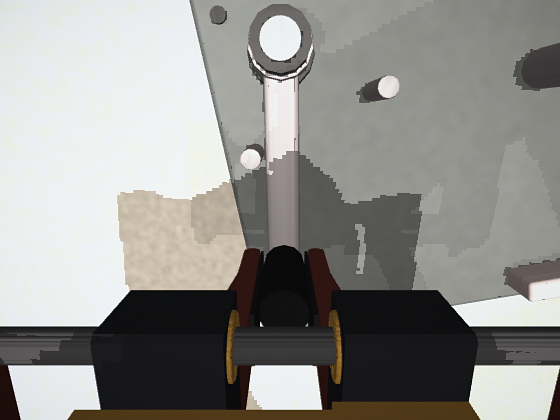

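Request:
move_arm([
  [[0.1,0.2,0],[0,0,-1],1.0],
  [[0.1,0.4,0],[0,0,-2],1.0],
  [[0.1,0.5,0],[0,0,-2.5],1.0],
  [[0.1,0.5,0],[0,0,-2.5],1.0],
  [[0.1,0.5,0],[0,0,-2.5],1.0],
])

```text
time: 15.35
tool_pos: [0.4568, 0.3064, 0.0745]
tool_rot: [0.001, 0.714, -0.7, 0.001]
wrist_force: [1.4, -7.3, 4.8]
grip_width: 0.0197
```

```bash
python3 st.py w11.png
```

```text
15.4 [0.45674857 0.30640554 0.07447467] -88.89675662469242 [ 2.17203729 -7.9465772   6.64843208] 0.019626928546329553 [ 0.53062141 -0.00639673  1.63856974 -0.00269943  1.50977904  2.0823276 ]
0.78 [281.8, 166.1, 70.2, 318.9] 2149 [0.45929406 0.30599728 0.08614634] [0.46043199 0.30588066 0.08914581]
bar 6201 ((509.9083251953125, 307.3592834472656), (103.77381134033203, 27.3885440826416), 2.5542473793029785)
```

View pics/w11.png

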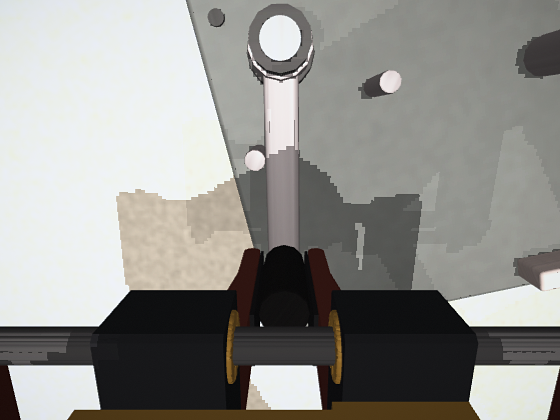

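Request:
move_arm([
  [[0,0.15,0],[0,0,-0.5],1.0],
  [[0,0.15,0],[0,0,-0.5],1.0],
  [[0,0.15,0],[0,0,-0.5],1.0],
])

```text
time: 15.75
tool_pos: [0.4568, 0.3067, 0.0745]
tool_rot: [0.001, 0.711, -0.704, 0.002]
wrist_force: [1.1, -11.9, 5.7]
grip_width: 0.0193
```

Request:
move_arm([
  [[0,0.15,0],[0,0,-0.5],1.0],
  [[0,0.15,0],[0,0,-0.5],1.0],
  [[0,0.15,0],[0,0,-0.5],1.0],
])

```text
time: 16.05
tool_pos: [0.4569, 0.3069, 0.0744]
tool_rot: [0.002, 0.707, -0.707, 0.003]
wrist_force: [0.2, -17.4, 7.7]
grip_width: 0.0194
```

Request:
move_arm([
  [[0,0.15,0],[0,0,-0.5],1.0],
  [[0,0.15,0],[0,0,-0.5],1.0],
  [[0,0.15,0],[0,0,-0.5],1.0],
])

```text
time: 16.35
tool_pos: [0.457, 0.3072, 0.0744]
tool_rot: [-0.003, -0.704, 0.71, -0.004]
wrist_force: [0.5, -21.0, 9.7]
grip_width: 0.0197
```

```bash
python3 st.py w12.png
```

```text
16.4 [0.45699741 0.30719525 0.07434433] 269.46090436729946 [  0.47366581 -21.92895373   9.63080226] 0.01947257512571736 [ 5.35048088e-01 -3.06536763e-04  1.63275576e+00 -8.49870956e-03
  1.51405249e+00  2.11575623e+00]
0.9 [278.5, 167.3, 68.3, 321.2] 2101 [0.45966603 0.30648383 0.08646682] [0.46056259 0.30641874 0.08910043]
bar 6149 ((509.4236145019531, 307.8238525390625), (102.86241912841797, 27.258159637451172), 1.7504751682281494)
0.18 [368.9, 164.4, 382.3, 328.8] 2108 [0.45963603 0.30662775 0.08646682] [0.4605359  0.30641607 0.08910195]
bar 7258 ((511.3525085449219, 253.057373046875), (103.49388885498047, 144.19204711914062), 1.6966270208358765)
```

View pics/w12.png

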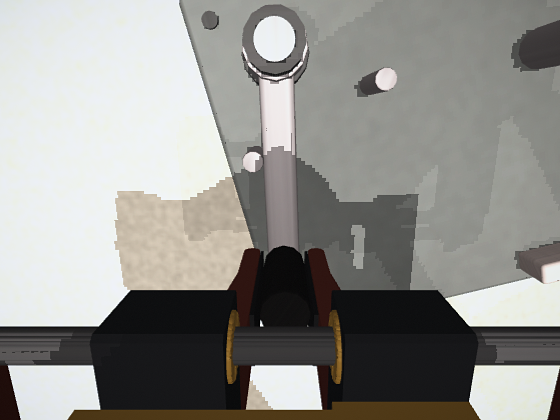

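Request:
move_arm([
  [[0,-0.15,0],[0,0,0.5],1.0],
  [[0,-0.15,0],[0,0,0.5],1.0],
  [[0,-0.15,0],[0,0,0.5],1.0],
  [[0,-0.15,0],[0,0,0.5],1.0],
  [[0,-0.15,0],[0,0,0.5],1.0],
  [[0,-0.15,0],[0,0,0.5],1.0],
  [[0,-0.15,0],[0,0,0.5],1.0],
  [[0,-0.15,0],[0,0,0.5],1.0],
])

```text
time: 17.25
tool_pos: [0.457, 0.3069, 0.0744]
tool_rot: [-0.002, -0.707, 0.707, -0.003]
wrist_force: [1.1, -17.6, 7.9]
grip_width: 0.0196
```

```bash
python3 st.py w13.png; python3 - <<'E'
from h import *
for n in ['top','scene']:
    d=get_image(n);save(d,n+'2.png')
    a=cv2.imread('pics/%s2.png'%n)
    c=a[150:300,170:430] if n=='top' else a[130:280,170:430]
    cv2.imwrite('pics/%s2c.png'%n,cv2.resize(c,None,fx=3,fy=3,interpolation=cv2.INTER_CUBIC))
    for q in ['core','basket','stapler','full_roll','calculator','flat_carton','small_carton']:
        for k in trace(q,n)[:1]:
            p,_,_=pts(d,k['region']);print(n,q,round(k['conf'],2),k['rect'],np.round(np.median(p,0),3))
E
```

```text
17.3 [0.45698434 0.30689454 0.07440447] 269.99061034672474 [  1.09118504 -18.10330674   8.17659265] 0.019460267662037286 [ 0.53348826 -0.00239127  1.63471723 -0.00663027  1.51248832  2.10484551]
0.94 [278.8, 163.4, 65.6, 319.5] 2105 [0.45949768 0.30644582 0.08630792] [0.46054561 0.30618716 0.08913985]
bar 6148 ((509.8194885253906, 309.2270202636719), (103.2601089477539, 26.733016967773438), 0.12189947068691254)
0.22 [369.9, 162.7, 379.0, 325.4] 2045 [0.45949768 0.30620582 0.08630792] [0.46069962 0.30617706 0.08913877]
bar 7184 ((511.36865234375, 253.1891326904297), (103.7274398803711, 143.45497131347656), 1.511367917060852)
top core 0.66 [367.5, 241.1, 8.8, 10.3] [ 0.491 -0.288  0.059]
top basket 0.66 [364.5, 243.5, 46.6, 57.8] [ 0.5   -0.312  0.007]
top stapler 0.63 [288.7, 246.6, 10.8, 36.6] [ 0.466 -0.007  0.035]
top full_roll 0.71 [287.4, 202.9, 28.2, 27.5] [0.635 0.004 0.059]
top calculator 0.56 [285.5, 169.1, 24.2, 29.2] [0.76  0.009 0.018]
top flat_carton 0.68 [235.1, 167.8, 52.0, 23.9] [0.762 0.194 0.035]
top small_carton 0.95 [334.4, 165.8, 42.5, 25.7] [ 0.761 -0.173  0.049]
scene core 0.68 [218.1, 180.2, 11.1, 16.4] [ 0.505 -0.284  0.05 ]
scene basket 0.68 [217.9, 184.2, 65.0, 56.0] [ 0.533 -0.281  0.02 ]
scene stapler 0.48 [300.6, 197.8, 12.7, 24.4] [ 0.482 -0.     0.034]
scene full_roll 0.59 [287.6, 224.4, 29.0, 31.1] [0.655 0.006 0.054]
scene calculator 0.74 [276.6, 257.1, 39.8, 34.4] [0.771 0.011 0.018]
scene flat_carton 0.78 [339.1, 268.6, 66.5, 39.8] [0.784 0.201 0.034]
scene small_carton 0.66 [218.7, 241.9, 54.0, 36.4] [ 0.787 -0.167  0.048]
```

View pics/scene2c.png

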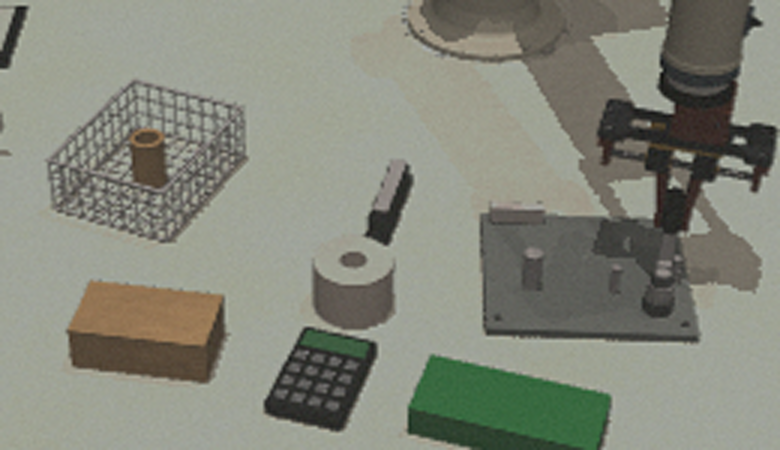

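View pics/top2c.png

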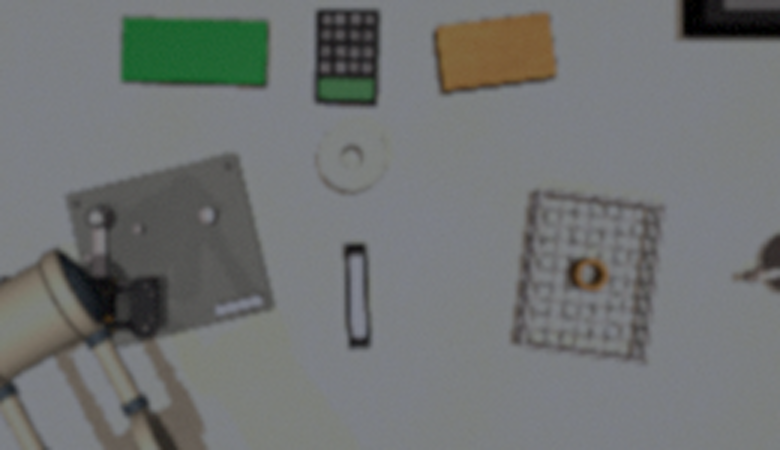

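```bash
python3 -c "
from cell import bot
s=bot.sense();print(s['time'],s['wrist_force'],s['grip_width']);print(bot.sign_off())"
```

```text
18.15 [  1.52367335 -17.16672864   7.86450512] 0.01951044202710403
the job is handed in; nothing more can be done
None
```

The job is done and handed in at 18.2 s. The empty core is in the basket, and the gripper is still holding the tension arm wound to its stop.

- **Core:** the last top and scene pictures show it standing upright in the middle of the basket.
- **Counter:** the basket, stapler, full roll, calculator and both cartons look unmoved when I compare the first and last pictures by eye. I did not measure the mug or the bottle.
- **Tension arm:** I pinched the roller (grip width 19.5 mm, roller diameter 20 mm) and turned the gripper along with the arm.
    - **Angle:** the positions measured give about 1.01 rad, against a stop at 1.0.
    - **Force at the stop:** the sideways force rose from 8 N to 22 N while the roller moved under 1 mm. The spring alone accounts for about 7 N. I then eased it back, and it held steady at about 17–18 N.

One reading was not fully explained: a vertical force of about 8 N at the wrist while pressing on the stop. It stayed steady and the wrist force was far below its limit.

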